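# Dry-lay the core set on the bonding plate

## Robot

A 6-joint arm with a two-finger parallel gripper is mounted at the origin on a cart in front of the work surface, level with it; the furniture and walls round the work are solid. World frame = base frame: x ahead of the robot, y to its left, z up, the work surface at z = 0. Lengths are in m, angles in degrees, forces in N, time in s.
With the tool pointing down it reaches from about 0.275 to 0.975 m from the base axis. Payload 8.4 kg.
Tool frame: the origin (TCP) lies between the finger pads; the fingertips stand 8 mm ahead of it and the grasp point (between the pads) lies 11 mm behind it; z points along the fingers, y is the direction in which the jaws open and shut (so a half turn about z gives the same grasp; the last joint's range is limited). The gripper opens to 92 mm and grips with 3 to 60 N. Pads are 20 mm wide; open, the fingers measure 128 mm over their backs; the gripper's body (75 mm by 189 mm) begins 69 mm behind the grasp point.
Start: joints at [66.326, 20.225, 93.587, -0, 66.188, -0.138], TCP at [0.25, 0.573, 0.183] pointing down, gripper open.
Joint ranges: [-150.9, 150.9], [-52.94, 120.26], [3.33, 152.33], [-74.26, 254.26], [0, 154.13], [-172.89, 172.89]. Speed limits (degrees/s): [127.2, 127.2, 159.86, 180, 180, 180].

## Interface

Orientations are given as [roll, pitch, yaw] about the fixed x, y, z axes, in that order (R = Rz(yaw) Ry(pitch) Rx(roll)).
In Python, from station import readout, cams, r gives the robot as it stands.
- The arm moves only by the shell command python3 -m inch 'ROWS' [FORCE]. ROWS is JSON, a list of rows, each a list of 3 entries, a list of its own where there are three numbers: the turn, a rotation vector about the world's x, y, z in units of 8 degrees (1.0 is 8 degrees), then the shift along the world's x, y, z in m, then the opening, from 0 (shut) to 1 (fully open). A call has 1 to 20 rows; each row is the pose to reach, as a shift and turn from the pose commanded when the call began; what a row does not reach only later rows make up. A row lasts 1/8 s, in which the tool goes at most 62.5 mm and 10.7 degrees, less where a joint would pass 70% of its speed; a pose out of reach is approached as far as the arm can. A call with a gripper value outside its range is refused whole. The fingers move at their own pace and stop on an object; FORCE is the grip in N (left out, the last holds). Time passes only in rows, so rows that repeat a pose let the fingers close. It gives the time, the measured TCP pose, the force and the opening at its end, in the units of the state.
- readout.read_state(): the state, without advancing time (a new reading comes with each control period).
- cams.read_camera(name): name is "scene" or "top" or "wrist"; returns (picture, depth): 384x512x3 uint8, red, green, blue; 384x512 float32, m along the optical axis (not along the pixel's ray), 0 where there is no reading.
- cams.camera_info(name): a dict with "fx", "fy", "cx", "cy" (pixels), "xyz" and "rotation" of the camera in the world. Camera axes: x right, y up, looking along -z (the intrinsics and any distortion apply to the point x, -y, -z); pixel columns grow to the right and rows downward; lengths in m; the calibration is good to about 2 mm. The wrist camera is an equidistant fisheye: a pixel r from the principal point sees the ray r / f radians off the axis. A picture is of the moment at which its call begins: read the wrist's pose just before it. camera_info takes no time and is no camera call; for the wrist camera it gives the pose at the moment of the call.
- r.close_job(): hands the job in, once; it reports no verdict.
The state is a dict: "t": time; "joint_pos": joint angles; "dq": joint speeds; "joint_torque": joint torques, N m; "position": TCP position; "orientation": TCP orientation; "contact_force": force on the tool from outside, world axes, zero at the start; "moment": the same for the moment, N m; "gripper_width": opening from 0.0 (shut) to 1.0 (fully open).
Only numpy, scipy, OpenCV 4.12 (cv2) and the standard library are available. Lean on these libraries where they do the work, as an engineer would, in place of code of your own. Each camera call takes 0.05 s, during which the arm holds its last target. There are 200 camera calls.

## Task

Dry-lay the core set on the dark grey bonding plate, in this order: first the two-bore block on the middle cross, then the half-round former standing on the cross beside it on the red-disc side, then the green block on the cross on the blue-disc side, and last the black rubber pad flat on top of the two-bore block, in the middle of it. The two-bore block and the former lie with their long sides along the plate; each part is centred on its cross, let go and at rest before the next is set. Leave the clamp bar, the cup and the tape roll where they are.

Things in the scene. Friction and masses are not known exactly. Their poses are not given: they have to be found in the camera images.
- bonding_plate: The dark grey anodised bonding plate, fixed flat on the bench, 84 x 300 x 10 mm (x, y, z). Origin: centre of its underside; its top is 10 mm above. Its y axis runs along its length. Three white scribed crosses lie on its long centreline: at its middle and 88 mm from the middle towards either end (y = -88, 0, +88 mm).
- red_disc: Flat red painted disc, 20 mm across, on the plate's long centreline near one end (135 mm from the plate's middle, 47 mm beyond the outer cross). Which end is red changes. It is paint only, not an obstacle. Origin: its centre at the plate's top.
- blue_disc: Flat blue painted disc, 20 mm across, like the red one but at the other end of the plate. Origin: its centre at the plate's top.
- bore_block: Cream rectangular forming block with two bores, 40 x 66 x 28 mm (x, y, z), about 0.11 kg. All four parts start lying flat on the bench, in shuffled places. Origin: centre of its underside; z up. Its long side is y. Grip it across its x width (40 mm).
- former: Cream half-round former (an arch-shaped block standing on its flat side, small dark hole in the face), 34 x 72 x 37 mm (x, y, z), about 0.075 kg. Its two flat upright faces are 34 mm apart along x; the arch runs along y. Origin: centre of its flat underside; z up. Grip it across x.
- green_block: Small dark green block, 41 x 20 x 12 mm (x, y, z), about 0.04 kg. Origin: centre of its underside; z up. Grip it across y (20 mm).
- black_pad: Small black rubber pad, 38 x 24 x 12 mm (x, y, z), about 0.04 kg. Origin: centre of its underside; z up. Grip it across y (24 mm).
- pin_bar: Bystander: aluminium clamp bar with two guide pins, 49 x 88 x 20 mm, loose on the bench to the right of the plate. Origin: centre of its underside. In front of it and further right stand a fixed board and jig carrying a thick black tube up to 190 mm high: keep clear of it or pass above.
- mix_cup: Bystander: white mixing cup with marker scrawl, 63 mm across, 54 mm high, loose at the bench's left. Origin: centre of its underside.
- tape_roll: Bystander: small white tape roll lying flat, 68 mm across, 19 mm high, loose at the back left. Origin: centre of its underside.

How it is judged (in metres and radians):
On the way, in this order (a step that is already met when the one before it is completed fails the run):
1. the two-bore block lies on the middle cross, along the plate, released (x of bore_block in the frame of bonding_plate between -0.012 and 0.012 m and z of bore_block in the frame of bonding_plate between 0.006 and 0.014 m and angle between bore_block's own z axis and vertical below 0.12 rad and linear speed of bore_block below 0.03 m/s and angular speed of bore_block below 0.3 rad/s and contact force between the fingers and bore_block below 0.2 N and horizontal distance between bore_block and bonding_plate below 0.012 m and angle between the y axis of bore_block and the y axis of bonding_plate, either way round below 0.25 rad), for 0.2 s.
2. then the former stands on the cross on the red side, along the plate, released, the block still in place (all of step 1 and x of former in the frame of bonding_plate between -0.012 and 0.012 m and z of former in the frame of bonding_plate between 0.006 and 0.014 m and angle between former's own z axis and vertical below 0.12 rad and linear speed of former below 0.03 m/s and angular speed of former below 0.3 rad/s and contact force between the fingers and former below 0.2 N and horizontal distance between former and bonding_plate between 0.076 and 0.1 m and horizontal distance between former and red_disc below 0.075 m and angle between the y axis of former and the y axis of bonding_plate, either way round below 0.25 rad), for 0.2 s.
3. then the green block lies on the cross on the blue side, released, the others still in place (all of step 2 and x of green_block in the frame of bonding_plate between -0.012 and 0.012 m and z of green_block in the frame of bonding_plate between 0.006 and 0.014 m and angle between green_block's own z axis and vertical below 0.12 rad and linear speed of green_block below 0.03 m/s and angular speed of green_block below 0.3 rad/s and contact force between the fingers and green_block below 0.2 N and horizontal distance between green_block and bonding_plate between 0.076 and 0.1 m and horizontal distance between green_block and blue_disc below 0.075 m), for 0.2 s.
4. last, the black pad lies centred on top of the two-bore block, released, the others still in place (all of step 3 and horizontal distance between black_pad and bore_block below 0.012 m and z of black_pad in the frame of bore_block between 0.024 and 0.032 m and angle between black_pad's own z axis and vertical below 0.12 rad and linear speed of black_pad below 0.03 m/s and angular speed of black_pad below 0.3 rad/s and contact force between the fingers and black_pad below 0.2 N), for 0.2 s.
At the end, for the whole second after the job is handed in: Block, former and green block lie on their crosses within 12 mm along and across the plate; block and former within 0.25 rad of its length, former upright; the black pad lies flat on the block, within 12 mm of its centre. All released and at rest, nothing tilted (all of step 4); the robot touches nothing.
It fails at once if the clamp bar, the cup or the tape roll is moved by more than 20 mm (distance of any of pin_bar, mix_cup, tape_roll from where it was at the start of the episode above 0.02 m).
It also fails if it takes over 102 s, if anything falls off the work surface, if the arm or the gripper's body presses on something with over 40 N, if the wrist force passes 120 N, or if a joint passes its speed limit or range.

## Working session

There is one attempt and no reset: what is moved stays moved. The work goes in short steps, Python scripts to look and compute and a shell command to move; the robot and the scene stay as the last step left them, time stands still between calls to the robot, and variables do not carry over. Pictures are saved under pics/ and viewed, about 12 in all and at most 16, crops included, and the job is handed in when it is done.

```bash
ls; mkdir -p pics; python3 - <<'E'
from station import readout, cams, r
import cv2,numpy as np
s=readout.read_state(); print(s)
for n in ("scene","top"):
    p,d=cams.read_camera(n); print(n,cams.camera_info(n))
    cv2.imwrite(f"pics/{n}0.png",p[:,:,::-1]); np.savez(f"pics/{n}0.npz",p=p,d=d)
E
```

```text
pics
{'t': 0.0, 'joint_pos': array([ 6.63253860e+01,  2.02609934e+01,  9.36275609e+01, -1.57231044e-03,
        6.61875744e+01, -1.37653335e-01]), 'dq': array([-0.04457937, -0.00687368, -0.08762313,  0.00633786,  0.01550544,
       -0.10179528]), 'joint_torque': array([ 1.47673833e-03, -5.93846512e+01, -3.34215724e+01,  6.98758406e-02,
        2.36490299e-02, -1.44405021e-04]), 'position': array([0.24938939, 0.57252068, 0.18269131]), 'orientation': array([-1.79923868e+02,  1.25471486e-03,  1.56463676e+02]), 'contact_force': array([-0.67130162,  0.11848538,  0.44706917]), 'moment': array([-0.01101764,  0.01851329,  0.00124264]), 'gripper_width': 0.9977767944105437}
scene {'fx': 354.76958960354807, 'fy': 354.76958960354807, 'cx': 251.76064989429926, 'cy': 196.241305848648, 'xyz': array([ 0.30916792, -0.55547165,  0.83891539]), 'rotation': array([ 4.12068528e+01, -2.85694526e-02, -2.18849345e+01])}
top {'fx': 473.43395175346245, 'fy': 473.43395175346245, 'cx': 254.64167316229936, 'cy': 187.1081036325783, 'xyz': array([0.45519961, 0.05926868, 1.22212758]), 'rotation': array([  6.09205511,   0.52746078, -90.20748684])}
```

View pics/top0.png

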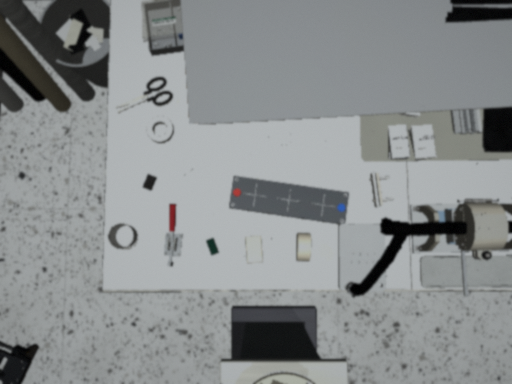

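View pics/scene0.png

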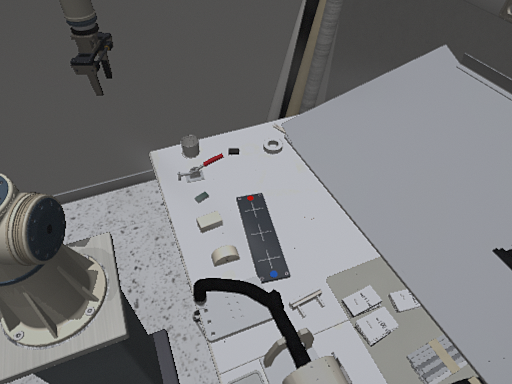

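The top view shows red disc (237,192), blue disc (343,208), bore block (254,249), former (304,247), green (212,246) and black pad (150,182). The scene view agrees: red is the far-left end. Next I'll measure all of these in both views.

```bash
cat > h.py <<'E'
import numpy as np,cv2
from scipy.spatial.transform import Rotation as R
from station import readout,cams,r
def Rm(e): return R.from_euler('xyz',e,degrees=True).as_matrix()
def rays(ci,u,v,fish=False):
    a=(np.asarray(u,float)-ci['cx'])/ci['fx']; b=(np.asarray(v,float)-ci['cy'])/ci['fy']
    if fish:
        t=np.hypot(a,b)+1e-9; d=np.stack([np.sin(t)*a/t,-np.sin(t)*b/t,-np.cos(t)],-1)
    else: d=np.stack([a,-b,-np.ones_like(a)],-1)
    return d@Rm(ci['rotation']).T
def cloud(ci,d,fish=False):
    v,u=np.mgrid[:d.shape[0],:d.shape[1]]
    w=rays(ci,u,v,fish); ax=Rm(ci['rotation'])@[0,0,-1.]
    P=ci['xyz']+w*(d/np.maximum(w@ax,1e-3))[...,None]; P[d<=0]=np.nan
    return P
def tri(c1,p1,c2,p2,f1=False,f2=False):
    d1=rays(c1,*p1,f1);d2=rays(c2,*p2,f2)
    A=np.stack([d1,-d2],1); s=np.linalg.lstsq(A,c2['xyz']-c1['xyz'],rcond=None)[0]
    a=c1['xyz']+s[0]*d1;b=c2['xyz']+s[1]*d2
    return (a+b)/2,np.linalg.norm(a-b)
E
python3 - <<'E'
from h import *
W={'top':dict(red=(237,192),blue=(343,208),bore=(254,249),former=(304,247),green=(212,246),black=(150,182)),
'scene':dict(red=(250,198),blue=(274,274),bore=(209,219),former=(226,254),green=(202,197),black=(234,151))}
for n in W:
    ci=cams.camera_info(n);z=np.load(f'pics/{n}0.npz');P=cloud(ci,z['d']);p=z['p'].astype(int)
    tab=np.nanmedian(P[:,:,2][(P[:,:,0]>.3)&(P[:,:,0]<.6)&(abs(P[:,:,1])<.3)]);print(n,'table z',tab)
    hsv=cv2.cvtColor(z['p'],cv2.COLOR_RGB2HSV)
    for k,(u,v) in W[n].items():
        m=np.zeros(P.shape[:2],bool);m[v-18:v+19,u-18:u+19]=1
        H,S,V=[hsv[:,:,i].astype(int) for i in range(3)]
        if k=='red': m&=(S>120)&((H<10)|(H>170))
        elif k=='blue': m&=(S>120)&(H>100)&(H<135)
        elif k in('green','black'): m&=V<90
        else: m&=P[:,:,2]>.012
        nb,l,st,c=cv2.connectedComponentsWithStats(m.astype(np.uint8));
        if nb<2: print(k,'none');continue
        i=1+np.argmax(st[1:,4]);q=P[l==i]; q=q[~np.isnan(q[:,0])]
        top=np.percentile(q[:,2],90); t=q[q[:,2]>np.median(q[:,2])-.02] 
        x,y=(q if n=='top' else t)[:,:2].T
        rc=cv2.minAreaRect((np.stack([x,y],1)*1000).astype(np.float32))
        print(n,k,'px',c[i].round(1),'med',np.median(q,0).round(4),'ztop',top.round(4),'rect',[np.round(a,1) for a in rc],len(q))
# pixel values at each
E
```

```text
top table z 0.0021184068870209183
top red px [236.7 192. ] med [0.5719 0.1155 0.0114] ztop 0.0141 rect [array([572. , 116.5]), array([16.8, 16.4]), np.float64(45.5)] 42
top blue px [340.9 207.3] med [ 0.5323 -0.1507  0.0099] ztop 0.0139 rect [array([ 531.1, -150.1]), array([18.2, 17.9]), np.float64(0.6)] 51
top bore px [253.5 249.3] med [0.4269 0.0721 0.028 ] ztop 0.0311 rect [array([426.3,  73.2]), array([65.8, 39.9]), np.float64(4.2)] 424
top former px [303.3 247.1] med [ 0.4317 -0.0506  0.0325] ztop 0.0381 rect [array([431.4, -51.8]), array([34.3, 70. ]), np.float64(87.3)] 390
top green px [212. 246.] med [0.4345 0.1786 0.0124] ztop 0.015 rect [array([434.5, 178.8]), array([36.6, 16.7]), np.float64(21.4)] 99
top black px [149.2 181.9] med [0.5989 0.3421 0.0118] ztop 0.0145 rect [array([599.5, 342.5]), array([22.7, 34.6]), np.float64(69.0)] 117
scene table z -0.0005435772576535269
scene red px [249.9 197.6] med [0.5723 0.1168 0.0081] ztop 0.0097 rect [array([573.1, 117. ]), array([18.2, 22.7]), np.float64(23.5)] 29
scene blue px [273.4 273.7] med [ 0.5327 -0.1519  0.0089] ztop 0.0103 rect [array([ 532.1, -151.9]), array([17.9, 19.9]), np.float64(24.4)] 45
scene bore px [208.7 220.3] med [0.4263 0.0659 0.025 ] ztop 0.0273 rect [array([427. ,  70.6]), array([66.2, 40.9]), np.float64(5.4)] 310
scene former px [224.2 253.8] med [ 0.4303 -0.0593  0.0288] ztop 0.035 rect [array([432., -53.]), array([37.2, 67.4]), np.float64(86.7)] 345
scene green px [203.1 196.1] med [0.4428 0.1771 0.0081] ztop 0.0107 rect [array([435.5, 176.5]), array([40.4, 18.7]), np.float64(24.1)] 38
scene black px [233.5 151.1] med [0.5987 0.3384 0.0087] ztop 0.011 rect [array([600., 339.]), array([23.1, 31.7]), np.float64(70.1)] 51
```

```bash
python3 - <<'E'
from h import *
z=np.load('pics/top0.npz');p=z['p'][:,:,::-1]
cv2.imwrite('pics/crop.png',cv2.resize(p[140:290,110:390],(784,420),interpolation=cv2.INTER_CUBIC))
E
```

```text
(no output)
```

View pics/crop.png

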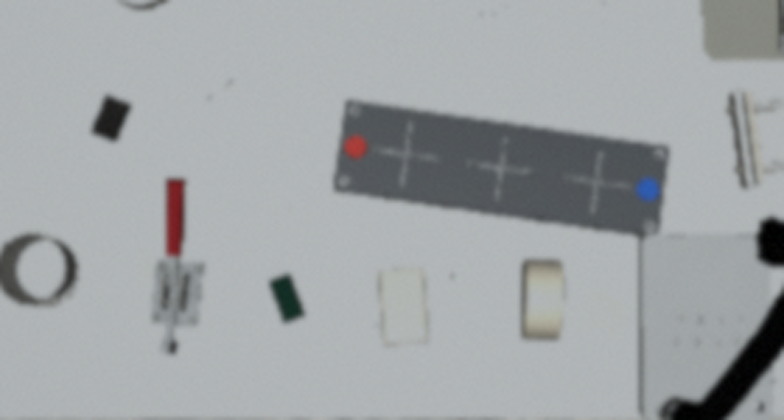

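Both views agree within about 2 mm and the sizes match the text (disc spacing 270 mm). Before going near the former, I'll check the clearance to the tube.

```bash
python3 - <<'E'
from h import *
for n in('top','scene'):
    P=cloud(cams.camera_info(n),np.load(f'pics/{n}0.npz')['d']).reshape(-1,3)
    q=P[(P[:,0]>.25)&(P[:,0]<.8)&(P[:,1]<-.06)&(P[:,1]>-.4)&(P[:,2]>.03)&(P[:,2]<.3)]
    for y in np.arange(-.4,-.06,.03):
        b=q[(q[:,1]>=y)&(q[:,1]<y+.03)]
        if len(b): print(n,y.round(2),len(b),b.min(0).round(3),b.max(0).round(3))
E
python3 -m inch '[[[0,0,3.5],[0.177,-0.503,0.0],1],[[0,0,3.5],[0.177,-0.503,0.0],1],[[0,0,3.5],[0.177,-0.503,0.0],1],[[0,0,3.5],[0.177,-0.503,0.0],1],[[0,0,3.5],[0.177,-0.503,0.0],1],[[0,0,3.5],[0.177,-0.503,0.0],1],[[0,0,3.5],[0.177,-0.503,0.0],1],[[0,0,3.5],[0.177,-0.503,0.0],1],[[0,0,3.5],[0.177,-0.503,0.0],1],[[0,0,3.5],[0.177,-0.503,0.0],1],[[0,0,3.5],[0.177,-0.503,0.0],1],[[0,0,3.5],[0.177,-0.503,0.0],1],[[0,0,3.5],[0.177,-0.503,0.0],1],[[0,0,3.5],[0.177,-0.503,0.0],1]]'
python3 - <<'E'
from h import *
ci=cams.camera_info('wrist');s=readout.read_state();p,d=cams.read_camera('wrist');print(s['position'],s['orientation'],s['joint_pos'],ci)
cv2.imwrite('pics/w1.png',p[:,:,::-1]);np.savez('pics/w1.npz',p=p,d=d,ci=ci)
E
```

```text
top -0.4 486 [ 0.462 -0.4    0.031] [ 0.8   -0.37   0.165]
top -0.37 935 [ 0.421 -0.37   0.03 ] [ 0.8   -0.34   0.164]
top -0.34 517 [ 0.426 -0.34   0.031] [ 0.8   -0.31   0.165]
top -0.31 508 [ 0.458 -0.31   0.121] [ 0.8   -0.28   0.167]
top -0.28 605 [ 0.429 -0.28   0.119] [ 0.8   -0.25   0.166]
top -0.25 887 [ 0.386 -0.25   0.076] [ 0.8   -0.22   0.174]
top -0.22 650 [ 0.344 -0.22   0.137] [ 0.8   -0.19   0.173]
top -0.19 637 [ 0.318 -0.19   0.051] [ 0.799 -0.16   0.167]
top -0.16 485 [ 0.321 -0.16   0.046] [ 0.8   -0.13   0.166]
top -0.13 398 [ 0.732 -0.129  0.147] [ 0.8   -0.1    0.167]
top -0.1 406 [ 0.73  -0.1    0.141] [ 0.8   -0.07   0.168]
top -0.07 187 [ 0.407 -0.069  0.03 ] [ 0.799 -0.06   0.166]
scene -0.4 694 [ 0.461 -0.4    0.112] [ 0.8   -0.37   0.161]
scene -0.37 1150 [ 0.421 -0.37   0.03 ] [ 0.8   -0.34   0.162]
scene -0.34 607 [ 0.459 -0.34   0.115] [ 0.8   -0.31   0.162]
scene -0.31 577 [ 0.459 -0.31   0.114] [ 0.8   -0.28   0.161]
scene -0.28 745 [ 0.426 -0.28   0.109] [ 0.8   -0.25   0.167]
scene -0.25 684 [ 0.386 -0.25   0.085] [ 0.8   -0.22   0.171]
scene -0.2
[... 199 characters left out ...]
 -0.13   0.136] [ 0.8   -0.101  0.164]
scene -0.1 285 [ 0.42  -0.1    0.032] [ 0.8   -0.07   0.164]
scene -0.07 145 [ 0.41 -0.07  0.03] [ 0.799 -0.06   0.163]
t: 1.85
position: [0.4265, 0.0705, 0.1834]
orientation: [180.0, -0.0, -175.5]
contact_force: [-0.0, 0.5, 0.8]
gripper_width: 1.002
[0.42646638 0.0705452  0.1833953 ] [ 1.79998200e+02 -4.74401968e-05 -1.75476377e+02] [ 9.19224871e+00  2.61760868e+00  1.15916729e+02  2.04604746e-03
  6.14655630e+01 -8.53323513e+01] {'fx': 297.3186396354542, 'fy': 297.3186396354542, 'cx': 258.07383890974234, 'cy': 190.01960007506463, 'xyz': array([0.34471609, 0.0654956 , 0.38481403]), 'rotation': array([-1.67490615e+01,  8.81088204e-03,  9.45445459e+01])}
```

View pics/w1.png

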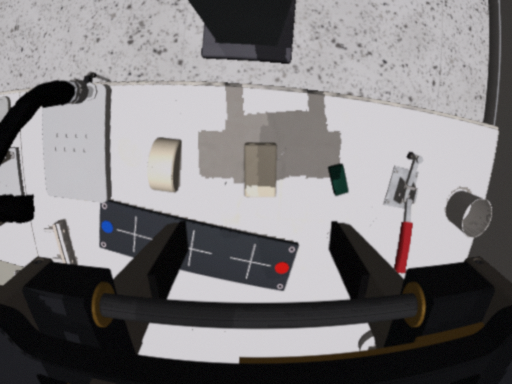

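The wrist view shows bore block (261,170), former (166,165), green (338,179), red (282,268) and blue (107,227), all clear of the tube. I'll cross-check the positions from here.

```bash
cat > wm.py <<'E'
from h import *
def wm(f,seeds,win=30):
    z=np.load(f,allow_pickle=True);ci=z['ci'].item();P=cloud(ci,z['d'],True)
    hsv=cv2.cvtColor(z['p'],cv2.COLOR_RGB2HSV);H,S,V=[hsv[:,:,i].astype(int) for i in range(3)]
    for k,(u,v) in seeds.items():
        m=np.zeros(V.shape,bool);m[max(v-win,0):v+win,max(u-win,0):u+win]=1
        if k=='red': m&=(S>120)&((H<10)|(H>170))
        elif k=='blue': m&=(S>120)&(H>100)&(H<135)
        elif k in('green','black'): m&=V<90
        else: m&=P[:,:,2]>.012
        m=cv2.morphologyEx(m.astype(np.uint8),cv2.MORPH_OPEN,np.ones((3,3)))
        l=cv2.connectedComponents(m)[1]
        q=P[l==(l[v,u] or l.max())];q=q[~np.isnan(q[:,0])]
        rc=cv2.minAreaRect((q[:,:2]*1000).astype(np.float32))
        print(k,'med',np.median(q,0).round(4),'ztop',np.percentile(q[:,2],95).round(4),'rect',[np.round(a,1) for a in rc],len(q))
E
python3 - <<'E'
from wm import *
wm('pics/w1.npz',dict(bore=(261,170),former=(166,165),green=(338,179),red=(282,268),blue=(107,227)))
E
```

```text
bore med [0.4258 0.0745 0.0281] ztop 0.0294 rect [array([427.9,  74.7]), array([67.4, 39.3]), np.float64(5.4)] 1689
former med [ 0.4271 -0.0475  0.0324] ztop 0.0376 rect [array([432.3, -50.8]), array([35.4, 69. ]), np.float64(87.7)] 1456
green med [0.4319 0.1784 0.012 ] ztop 0.0134 rect [array([433.6, 179.6]), array([39.8, 19.5]), np.float64(21.5)] 437
red med [0.5725 0.1179 0.0106] ztop 0.012 rect [array([572.4, 118. ]), array([20.7, 19.3]), np.float64(7.1)] 145
blue med [ 0.5319 -0.1488  0.0108] ztop 0.0119 rect [array([ 532.8, -149. ]), array([21.4, 20.9]), np.float64(76.7)] 129
```

```bash
python3 -m inch '[[[0,0,0],[0.0005,0.0025,-0.05],1],[[0,0,0],[0.0005,0.0025,-0.1],1],[[0,0,0],[0.0005,0.0025,-0.14],1],[[0,0,0],[0.0005,0.0025,-0.16],1],[[0,0,0],[0.0005,0.0025,-0.171],1],[[0,0,0],[0.0005,0.0025,-0.171],1],[[0,0,0],[0.0005,0.0025,-0.171],0],[[0,0,0],[0.0005,0.0025,-0.171],0],[[0,0,0],[0.0005,0.0025,-0.171],0],[[0,0,0],[0.0005,0.0025,-0.171],0],[[0,0,0],[0.0005,0.0025,-0.171],0],[[0,0,0],[0.0005,0.0025,-0.171],0],[[0,0,0],[0.0005,0.0025,-0.171],0],[[0,0,0],[0.0005,0.0025,-0.171],0]]' 25
```

```text
t: 3.65
position: [0.427, 0.0725, 0.0123]
orientation: [-180.0, -0.0, -175.5]
contact_force: [-0.3, -0.6, 0.2]
gripper_width: 0.154
```

The opening of 0.154 (14 mm) doesn't match a 40 mm block, so I'll look before continuing.

```bash
python3 - <<'E'
from h import *
p,d=cams.read_camera('scene');np.savez('pics/s1.npz',p=p,d=d)
print(readout.read_state()['gripper_width'])
q,_=cams.read_camera('wrist')
a=cv2.resize(p[140:300,110:330],(440,320),interpolation=cv2.INTER_CUBIC)
cv2.imwrite('pics/s1.png',np.hstack([a,cv2.resize(q,(360,320),interpolation=cv2.INTER_AREA)])[:,:,::-1])
E
```

```text
0.10851637119217507
```

View pics/s1.png

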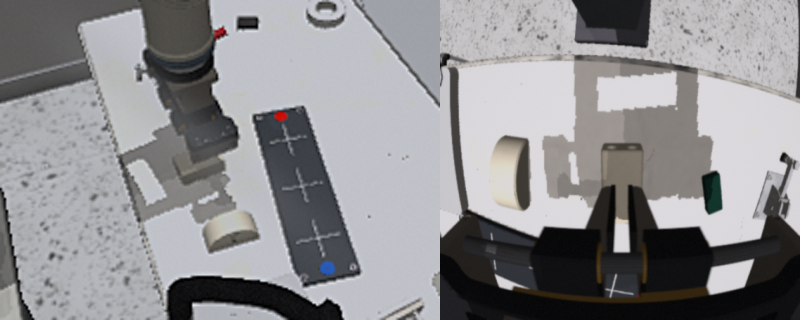

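```bash
python3 - <<'E'
from h import *
ci=cams.camera_info('wrist');p,d=cams.read_camera('wrist');np.savez('pics/w2.npz',p=p,d=d,ci=ci)
print(readout.read_state()['gripper_width'],ci['xyz'])
P=cloud(ci,d,True)
hm=lambda q:print(q.shape[0],q.min(0).round(3),q.max(0).round(3))
for z0 in (.0,.01,.02,.03,.04,.05,.06):
    m=(P[:,:,2]>=z0)&(P[:,:,2]<z0+.01)&(P[:,:,0]>.37)&(P[:,:,0]<.5)&(P[:,:,1]>.02)&(P[:,:,1]<.13)
    if z0>=.01 and m.any(): 
        print(z0,end=' ');hm(P[m])
cv2.imwrite('pics/w2.png',cv2.resize(p[130:384,150:380],(690,560),interpolation=cv2.INTER_CUBIC)[:,:,::-1])
E
```

```text
0.01985278628056981 [0.34533504 0.06754281 0.21379232]
0.01 203 [0.393 0.052 0.01 ] [0.398 0.091 0.02 ]
0.02 3083 [0.393 0.052 0.02 ] [0.46  0.094 0.03 ]
0.03 1 [0.406 0.078 0.03 ] [0.406 0.078 0.03 ]
0.04 143 [0.416 0.058 0.043] [0.419 0.088 0.05 ]
0.05 303 [0.415 0.057 0.05 ] [0.419 0.089 0.06 ]
0.06 419 [0.415 0.056 0.06 ] [0.432 0.09  0.07 ]
```

View pics/w2.png

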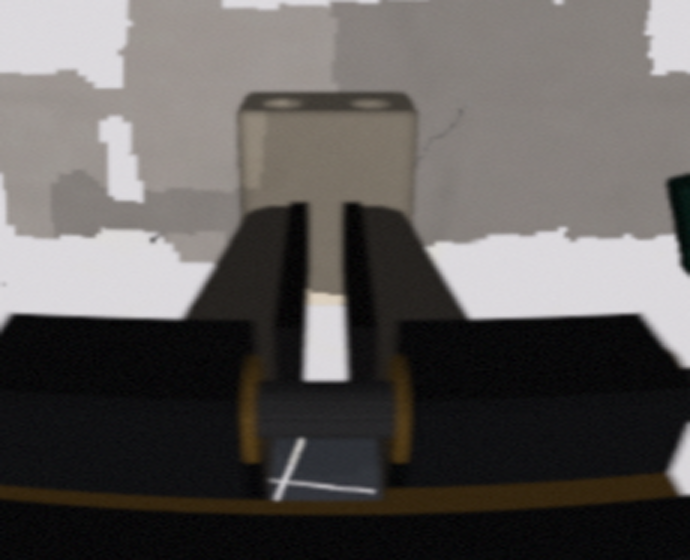

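The picture shows the fingers closed *above* the block. The depth reading puts the tips at z≈0.043 with TCP at 0.012, so the tips are about 31 mm behind the reported TCP, not 8 mm ahead of it. I'll open the fingers and measure the tips again before going lower.

```bash
python3 -m inch '[[[0,0,0],[0,0,0],1],[[0,0,0],[0,0,0],1],[[0,0,0],[0,0,0],1],[[0,0,0],[0,0,0],1],[[0,0,0],[0,0,0],1],[[0,0,0],[0,0,0],1],[[0,0,0],[0,0,0],1],[[0,0,0],[0,0,0],1]]'
python3 - <<'E'
from h import *
ci=cams.camera_info('wrist');p,d=cams.read_camera('wrist');np.savez('pics/w3.npz',p=p,d=d,ci=ci)
P=cloud(ci,d,True)
for z0 in np.arange(.012,.09,.008):
    for nm,a,b in(('R',-.03,.045),('L',.1,.16)):
        m=(P[:,:,2]>=z0)&(P[:,:,2]<z0+.008)&(P[:,:,0]>.40)&(P[:,:,0]<.46)&(P[:,:,1]>a)&(P[:,:,1]<b)
        if m.sum()>3: q=P[m];print(nm,z0.round(3),m.sum(),q.min(0).round(3),q.max(0).round(3))
z=np.load('pics/s1.npz');Q=cloud(cams.camera_info('scene'),z['d']);m=(Q[:,:,0]>.405)&(Q[:,:,0]<.45)&(Q[:,:,1]>.05)&(Q[:,:,1]<.1)&(Q[:,:,2]>.01)
print('scene closed z hist',np.histogram(Q[m][:,2],bins=np.arange(.01,.14,.01)))
E
```

```text
t: 4.8
position: [0.4271, 0.0725, 0.0124]
orientation: [-180.0, 0.0, -175.5]
contact_force: [0.2, 0.6, 0.5]
gripper_width: 0.872
R 0.036 8 [0.42  0.025 0.043] [0.434 0.034 0.044]
L 0.036 9 [0.413 0.113 0.043] [0.428 0.121 0.044]
R 0.044 168 [0.419 0.021 0.044] [0.44  0.035 0.052]
L 0.044 165 [0.413 0.113 0.044] [0.433 0.126 0.052]
R 0.052 198 [0.419 0.02  0.052] [0.44  0.035 0.06 ]
L 0.052 203 [0.413 0.113 0.052] [0.433 0.126 0.06 ]
R 0.06 237 [0.419 0.02  0.06 ] [0.44  0.035 0.068]
L 0.06 237 [0.413 0.113 0.06 ] [0.434 0.126 0.068]
R 0.068 268 [0.419 0.019 0.068] [0.44  0.035 0.076]
L 0.068 269 [0.412 0.113 0.068] [0.434 0.127 0.076]
R 0.076 318 [0.419 0.018 0.076] [0.44  0.035 0.084]
L 0.076 314 [0.412 0.113 0.076] [0.434 0.128 0.084]
R 0.084 367 [0.419 0.017 0.084] [0.44  0.035 0.092]
L 0.084 372 [0.411 0.112 0.084] [0.434 0.129 0.092]
scene closed z hist (array([31, 98,  0,  1,  2,  0,  0,  0,  0,  0,  0,  0]), array([0.01, 0.02, 0.03, 0.04, 0.05, 0.06, 0.07, 0.08, 0.09, 0.1 , 0.11,
       0.12, 0.13]))
```

Open tips are also at 0.043, and laterally the jaws are centred on the block. I'll go down another 37 mm (tips ≈ 6 mm) in gentle steps, then grip.

```bash
python3 -m inch '[[[0,0,0],[0,0,-0.01],1],[[0,0,0],[0,0,-0.02],1],[[0,0,0],[0,0,-0.028],1],[[0,0,0],[0,0,-0.033],1],[[0,0,0],[0,0,-0.037],1],[[0,0,0],[0,0,-0.037],1]]'
python3 -m inch '[[[0,0,0],[0,0,0],0],[[0,0,0],[0,0,0],0],[[0,0,0],[0,0,0],0],[[0,0,0],[0,0,0],0],[[0,0,0],[0,0,0],0],[[0,0,0],[0,0,0],0],[[0,0,0],[0,0,0],0]]' 25
```

```text
t: 5.6
position: [0.4269, 0.0725, -0.0249]
orientation: [-180.0, -0.0, -175.5]
contact_force: [0.9, 0.8, -0.5]
gripper_width: 0.999
t: 6.48
position: [0.4271, 0.0725, -0.0246]
orientation: [180.0, 0.0, -175.5]
contact_force: [-0.7, 0.7, 0.7]
gripper_width: 0.433
```

Gripped (0.433 = 39.8 mm). I'll lift, turn by −103° and carry the block above the middle cross.

```bash
python3 -m inch '[[[0,0,0],[0,0,0.04],0],[[0,0,0],[0,0,0.08],0],[[0,0,-3],[0.125,-0.089,0.08],0],[[0,0,-6],[0.125,-0.089,0.08],0],[[0,0,-9],[0.125,-0.089,0.08],0],[[0,0,-12.89],[0.125,-0.089,0.08],0],[[0,0,-12.89],[0.125,-0.089,0.08],0],[[0,0,-12.89],[0.125,-0.089,0.08],0],[[0,0,-12.89],[0.125,-0.089,0.08],0],[[0,0,-12.89],[0.125,-0.089,0.08],0],[[0,0,-12.89],[0.125,-0.089,0.08],0],[[0,0,-12.89],[0.125,-0.089,0.08],0],[[0,0,-12.89],[0.125,-0.089,0.08],0],[[0,0,-12.89],[0.125,-0.089,0.08],0],[[0,0,-12.89],[0.125,-0.089,0.08],0],[[0,0,-12.89],[0.125,-0.089,0.08],0]]'
cat > snap.py <<'E'
import sys
from h import *
f=sys.argv[1];s=readout.read_state();ci=cams.camera_info('wrist');p,d=cams.read_camera('wrist')
np.savez(f'pics/{f}.npz',p=p,d=d,ci=ci);cv2.imwrite(f'pics/{f}.png',p[:,:,::-1]);print(s['t'],s['position'].round(4),s['orientation'].round(1),s['gripper_width'])
E
python3 snap.py w4
```

```text
t: 8.48
position: [0.5521, -0.0165, 0.0554]
orientation: [-180.0, 0.0, 81.4]
contact_force: [-0.3, 1.0, -1.6]
gripper_width: 0.431
8.475 [ 0.5521 -0.0165  0.0554] [-180.     0.    81.4] 0.43052488030277425
```

View pics/w4.png

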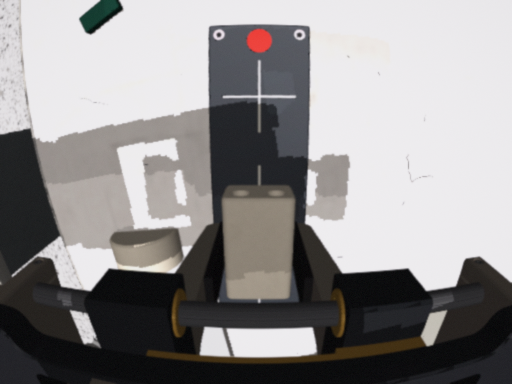

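The wrist view shows the block in line with the plate: red disc (259,41), red-side cross (259,97), block (259,240). Now a numeric check of the offset.

```bash
python3 - <<'E'
from wm import *
z=np.load('pics/w4.npz',allow_pickle=True);ci=z['ci'].item();P=cloud(ci,z['d'],True)
wm('pics/w4.npz',dict(red=(259,41)))
d=rays(ci,259,97,True);print('cross',ci['xyz']+d*(.01-ci['xyz'][2])/d[2])
q=P[180:300,222:296].reshape(-1,3);q=q[(q[:,2]>.08)&(q[:,2]<.115)]
print(np.median(q,0),cv2.minAreaRect((q[q[:,2]>np.median(q[:,2])-.004][:,:2]*1000).astype(np.float32)))
E
```

```text
red med [0.5724 0.1177 0.0107] ztop 0.012 rect [array([572.6, 117.8]), array([20.2, 19.6]), np.float64(80.9)] 472
cross [0.56547647 0.07049158 0.01      ]
[ 0.55261559 -0.0080704   0.1078782 ] ((551.9447631835938, -15.671215057373047), (66.47891235351562, 41.35725784301758), 81.4966049194336)
```

```bash
python3 -m inch '[[[0,0,0],[0,0,-0.03],0],[[0,0,0],[0,0,-0.055],0],[[0,0,0],[0,0,-0.064],0],[[0,0,0],[0,0,-0.067],0],[[0,0,0],[0,0,-0.0695],0],[[0,0,0],[0,0,-0.0697],0],[[0,0,0],[0,0,-0.0697],0]]'
python3 -m inch '[[[0,0,0],[0,0,0],0.7],[[0,0,0],[0,0,0],0.7],[[0,0,0],[0,0,0],0.7],[[0,0,0],[0,0,0],0.7],[[0,0,0],[0,0,0.05],0.7],[[0,0,0],[0,0,0.11],1],[[0,0,0],[0,0,0.16],1],[[0,0,0],[0,0,0.16],1]]'
python3 snap.py w5
```

```text
t: 9.4
position: [0.5524, -0.0165, -0.0138]
orientation: [180.0, -0.0, 81.3]
contact_force: [0.7, -0.3, -1.0]
gripper_width: 0.43
t: 10.4
position: [0.555, -0.0166, 0.1499]
orientation: [179.6, -0.1, 81.3]
contact_force: [-0.6, 1.0, -0.8]
gripper_width: 0.995
10.4 [ 0.555  -0.0166  0.1499] [ 1.796e+02 -1.000e-01  8.130e+01] 0.995423333656882
```

```bash
python3 - <<'E'
from wm import *
z=np.load('pics/w5.npz',allow_pickle=True);P=cloud(z['ci'].item(),z['d'],True)
m=(P[...,2]>.025)&(P[...,2]<.045)&(abs(P[...,0]-.552)<.045)&(abs(P[...,1]+.017)<.06)
q=P[m];print(m.sum(),np.median(q,0),cv2.minAreaRect((q[:,:2]*1000).astype(np.float32)))
E
python3 -m inch '[[[0,0,-3],[-0.12,-0.0355,0],1],[[0,0,-6],[-0.12,-0.0355,0],1],[[0,0,-10.5],[-0.12,-0.0355,0],1],[[0,0,-10.5],[-0.12,-0.0355,0],1],[[0,0,-10.5],[-0.12,-0.0355,0],1],[[0,0,-10.5],[-0.12,-0.0355,0],1],[[0,0,-10.5],[-0.12,-0.0355,0],1],[[0,0,-10.5],[-0.12,-0.0355,0],1],[[0,0,-10.5],[-0.12,-0.0355,0],1],[[0,0,-10.5],[-0.12,-0.0355,0],1],[[0,0,-10.5],[-0.12,-0.0355,0],1]]'
python3 snap.py w6
```

```text
2115 [ 0.55268187 -0.01378901  0.03818087] ((552.29248046875, -15.319026947021484), (65.10688018798828, 39.51593017578125), 82.01361083984375)
t: 11.82
position: [0.4319, -0.052, 0.1454]
orientation: [-180.0, 0.0, -2.5]
contact_force: [-0.1, -0.5, -0.4]
gripper_width: 1.004
11.825 [ 0.4319 -0.052   0.1454] [-180.     0.    -2.5] 1.0041007388942182
```

View pics/w6.png

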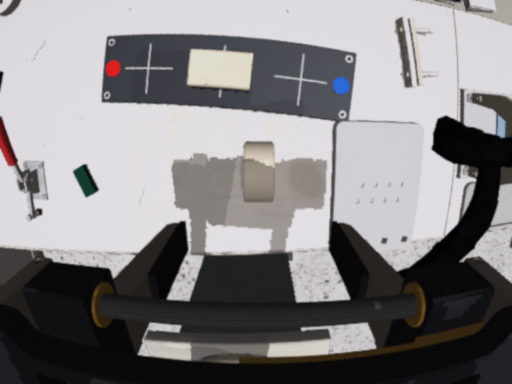

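The block sits centred on the middle cross (220,70), and the former at (258,170) lies square to the jaws. I'll measure the former's offset now.

```bash
python3 - <<'E'
from wm import *
wm('pics/w6.npz',dict(former=(258,170),green=(86,181),red=(112,68),blue=(341,85)),36)
E
```

```text
former med [ 0.439  -0.0515  0.0336] ztop 0.0377 rect [array([433.6, -51.3]), array([33.9, 69. ]), np.float64(87.6)] 1809
green med [0.4358 0.1767 0.0117] ztop 0.0131 rect [array([434.9, 178.8]), array([38.5, 19.2]), np.float64(22.2)] 401
red med [0.5725 0.1179 0.0107] ztop 0.0119 rect [array([572.5, 117.5]), array([20.8, 20. ]), np.float64(80.2)] 208
blue med [ 0.5324 -0.1491  0.0108] ztop 0.0119 rect [array([ 531.9, -149.2]), array([19.9, 20.4]), np.float64(1.4)] 250
```

```bash
python3 -m inch '[[[0,0,0],[0.001,0.0005,-0.06],1],[[0,0,0],[0.001,0.0005,-0.1],1],[[0,0,0],[0.001,0.0005,-0.13],1],[[0,0,0],[0.001,0.0005,-0.15],1],[[0,0,0],[0.001,0.0005,-0.16],1],[[0,0,0],[0.001,0.0005,-0.168],1],[[0,0,0],[0.001,0.0005,-0.168],1],[[0,0,0],[0.001,0.0005,-0.168],0],[[0,0,0],[0.001,0.0005,-0.168],0],[[0,0,0],[0.001,0.0005,-0.168],0],[[0,0,0],[0.001,0.0005,-0.168],0],[[0,0,0],[0.001,0.0005,-0.168],0],[[0,0,0],[0.001,0.0005,-0.168],0],[[0,0,0],[0.001,0.0005,-0.168],0],[[0,0,0],[0.001,0.0005,-0.168],0]]' 25
```

```text
t: 13.75
position: [0.4331, -0.0515, -0.0223]
orientation: [180.0, 0.0, -2.7]
contact_force: [-0.1, -0.1, 0.2]
gripper_width: 0.373
```

```bash
python3 -m inch '[[[0,0,0],[0,0,0.05],0],[[0,0,0],[0,0,0.1],0],[[0,0,2],[0.03,0.03,0.1],0],[[0,0,4],[0.06,0.06,0.1],0],[[0,0,6],[0.09,0.09,0.1],0],[[0,0,8],[0.1323,0.122,0.1],0],[[0,0,10.5],[0.1323,0.122,0.1],0],[[0,0,10.5],[0.1323,0.122,0.1],0],[[0,0,10.5],[0.1323,0.122,0.1],0],[[0,0,10.5],[0.1323,0.122,0.1],0],[[0,0,10.5],[0.1323,0.122,0.1],0],[[0,0,10.5],[0.1323,0.122,0.1],0],[[0,0,10.5],[0.1323,0.122,0.1],0]]'
python3 -m inch '[[[0,0,0],[0,0,-0.05],0],[[0,0,0],[0,0,-0.07],0],[[0,0,0],[0,0,-0.08],0],[[0,0,0],[0,0,-0.085],0],[[0,0,0],[0,0,-0.088],0],[[0,0,0],[0,0,-0.0897],0],[[0,0,0],[0,0,-0.0897],0]]'
```

```text
t: 15.38
position: [0.5653, 0.0705, 0.0776]
orientation: [-180.0, 0.0, 81.2]
contact_force: [-0.7, -0.3, -1.7]
gripper_width: 0.366
t: 16.25
position: [0.5657, 0.0705, -0.0116]
orientation: [180.0, -0.0, 81.3]
contact_force: [-0.1, -0.3, -1.0]
gripper_width: 0.37
```

```bash
python3 -m inch '[[[0,0,0],[0,0,0],0.65],[[0,0,0],[0,0,0],0.65],[[0,0,0],[0,0,0],0.65],[[0,0,0],[0,0,0],0.65],[[0,0,0],[0,0,0.05],0.65],[[0,0,0],[0,0,0.11],0.65],[[0,0,0],[0,0,0.16],0.65],[[0,0,-3],[-0.131,0.108,0.16],0.65],[[0,0,-7.4],[-0.131,0.108,0.16],0.65],[[0,0,-7.4],[-0.131,0.108,0.16],0.65],[[0,0,-7.4],[-0.131,0.108,0.16],0.65],[[0,0,-7.4],[-0.131,0.108,0.16],0.65],[[0,0,-7.4],[-0.131,0.108,0.16],0.65],[[0,0,-7.4],[-0.131,0.108,0.16],0.65],[[0,0,-7.4],[-0.131,0.108,0.16],0.65],[[0,0,-7.4],[-0.131,0.108,0.16],0.65]]'
python3 snap.py w7
```

```text
t: 18.25
position: [0.4344, 0.1785, 0.148]
orientation: [-180.0, 0.0, 22.2]
contact_force: [0.5, 0.5, -0.1]
gripper_width: 0.648
18.25 [0.4344 0.1785 0.148 ] [-180.     0.    22.2] 0.6476865683085243
```

View pics/w7.png

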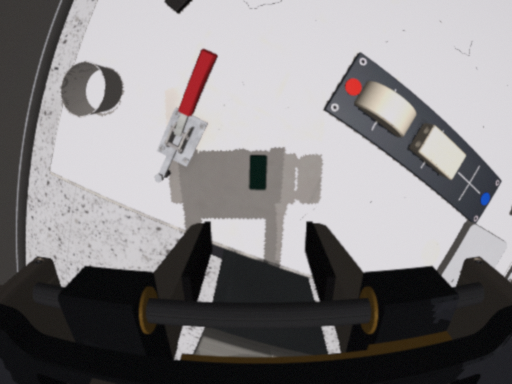

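The former and block stand on their crosses, and green (258,172) is aligned with the jaws. I'll check the former's pose, green's position and the height of the toggle clamp under the gripper body.

```bash
python3 - <<'E'
from wm import *
wm('pics/w7.npz',dict(green=(258,172)),22)
z=np.load('pics/w7.npz',allow_pickle=True);P=cloud(z['ci'].item(),z['d'],True)
m=(P[...,2]>.03)&(P[...,2]<.06)&(abs(P[...,0]-.565)<.045)&(abs(P[...,1]-.07)<.05)
q=P[m];print('former',np.median(q,0),q[:,2].max(),cv2.minAreaRect((q[:,:2]*1000).astype(np.float32)))
q=P[100:185,150:212].reshape(-1,3);q=q[q[:,2]>.015];print('clamp',q.min(0),q.max(0))
y=(q[:,:2]-[.4345,.1785])@[-.375,.927];print('clamp along jaw',y.min(), [q[(y>a)&(y<a+.02)][:,2].max(initial=0).round(3) for a in (.04,.06,.08,.1)])
E
```

```text
green med [0.4355 0.1811 0.0121] ztop 0.0133 rect [array([433.9, 180.5]), array([42.1, 20.4]), np.float64(21.8)] 604
former [0.56463634 0.07914186 0.04359944] 0.049511530497783285 ((563.316650390625, 61.28421401977539), (87.88014221191406, 35.28617858886719), 80.79603576660156)
clamp [0.38660457 0.26756279 0.01568209] [0.49091927 0.29270578 0.06041828]
clamp along jaw 0.06174026128160673 [np.float64(0.0), np.float64(0.06), np.float64(0.054), np.float64(0.035)]
```

```bash
python3 -m inch '[[[0,0,0],[0,0.001,-0.06],0.55],[[0,0,0],[0,0.001,-0.1],0.55],[[0,0,0],[0,0.001,-0.13],0.55],[[0,0,0],[0,0.001,-0.155],0.55],[[0,0,0],[0,0.001,-0.167],0.55],[[0,0,0],[0,0.001,-0.173],0.55],[[0,0,0],[0,0.001,-0.1755],0.55],[[0,0,0],[0,0.001,-0.1755],0.55],[[0,0,0],[0,0.001,-0.1755],0],[[0,0,0],[0,0.001,-0.1755],0],[[0,0,0],[0,0.001,-0.1755],0],[[0,0,0],[0,0.001,-0.1755],0],[[0,0,0],[0,0.001,-0.1755],0],[[0,0,0],[0,0.001,-0.1755],0],[[0,0,0],[0,0.001,-0.1755],0]]' 25
```

```text
t: 20.18
position: [0.4345, 0.1795, -0.0274]
orientation: [180.0, -0.0, 22.1]
contact_force: [-1.8, 0.0, 4.8]
gripper_width: 0.214
```

```bash
python3 -m inch '[[[0,0,0],[0,0,0.06],0],[[0,0,0],[0,0,0.12],0],[[0,0,3],[0.1045,-0.283,0.12],0],[[0,0,7.4],[0.1045,-0.283,0.12],0],[[0,0,7.4],[0.1045,-0.283,0.12],0],[[0,0,7.4],[0.1045,-0.283,0.12],0],[[0,0,7.4],[0.1045,-0.283,0.12],0],[[0,0,7.4],[0.1045,-0.283,0.12],0],[[0,0,7.4],[0.1045,-0.283,0.12],0],[[0,0,7.4],[0.1045,-0.283,0.12],0],[[0,0,7.4],[0.1045,-0.283,0.12],0],[[0,0,7.4],[0.1045,-0.283,0.12],0]]'
python3 snap.py w8
```

```text
t: 21.68
position: [0.5387, -0.1026, 0.0925]
orientation: [-180.0, -0.0, 81.4]
contact_force: [0.1, 0.6, -0.4]
gripper_width: 0.213
21.675 [ 0.5387 -0.1026  0.0925] [-180.    -0.    81.4] 0.21339007599618295
```

View pics/w8.png

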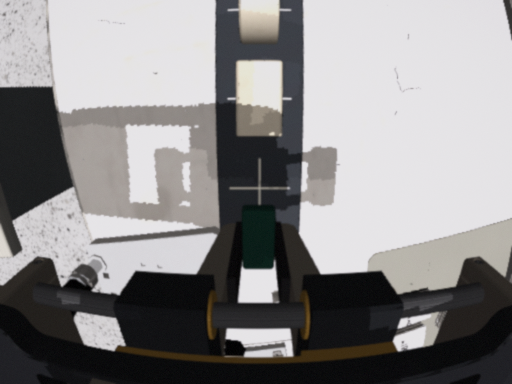

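Green is held straight at (259,236), with the blue-side cross at (259,188) below. The block and former stand on their crosses.

```bash
python3 - <<'E'
from h import *
z=np.load('pics/w8.npz',allow_pickle=True);ci=z['ci'].item();P=cloud(ci,z['d'],True)
for u,v in((259.5,187.5),(259.5,98.5),(259.5,10)):
    d=rays(ci,u,v,True);print('cross',ci['xyz']+d*(.01-ci['xyz'][2])/d[2])
q=P[205:268,242:275].reshape(-1,3);q=q[(q[:,2]>.1)&(q[:,2]<.145)];print(cv2.minAreaRect((q[:,:2]*1000).astype(np.float32)),np.median(q[:,2]))
for nm,x,y,lo in(('bore',.552,-.0166,.034),('former',.565,.07,.043)):
    m=(P[...,2]>lo)&(P[...,2]<.06)&(abs(P[...,0]-x)<.045)&(abs(P[...,1]-y)<.045);q=P[m];print(nm,cv2.minAreaRect((q[:,:2]*1000).astype(np.float32)),q[:,2].max())
E
```

```text
cross [ 0.53965879 -0.10261327  0.01      ]
cross [ 0.55267411 -0.01635084  0.01      ]
cross [0.56582066 0.07022307 0.01      ]
((538.55029296875, -100.0025863647461), (40.54038619995117, 19.93407440185547), 80.68836212158203) 0.1318537935669003
bore ((552.2174072265625, -15.825027465820312), (65.52460479736328, 39.74452209472656), 80.91083526611328) 0.040292369956742013
former ((563.3546142578125, 60.402488708496094), (16.266040802001953, 34.26734924316406), 82.115478515625) 0.04900455370975859
```

```bash
python3 -m inch '[[[0,0,0],[0.001,-0.0015,-0.05],0],[[0,0,0],[0.001,-0.0015,-0.08],0],[[0,0,0],[0.001,-0.0015,-0.1],0],[[0,0,0],[0.001,-0.0015,-0.106],0],[[0,0,0],[0.001,-0.0015,-0.1095],0],[[0,0,0],[0.001,-0.0015,-0.1097],0],[[0,0,0],[0.001,-0.0015,-0.1097],0],[[0,0,0],[0.001,-0.0015,-0.1097],0.55],[[0,0,0],[0.001,-0.0015,-0.1097],0.55],[[0,0,0],[0.001,-0.0015,-0.1097],0.55],[[0,0,0],[0.001,-0.0015,-0.1097],0.55],[[0,0,0],[0.001,-0.0015,-0.05],0.55],[[0,0,0],[0.001,-0.0015,0.01],0.55],[[0,0,0],[0.001,-0.0015,0.06],0.55],[[0,0,0],[0.001,-0.0015,0.06],0.55]]'
```

```text
t: 23.6
position: [0.5427, -0.1055, 0.1567]
orientation: [179.6, 0.0, 81.3]
contact_force: [0.7, -0.0, -0.2]
gripper_width: 0.549
```

```bash
python3 -m inch '[[[0,0,2],[0.06,0.445,0],0.55],[[0,0,4],[0.06,0.445,0],0.55],[[0,0,6],[0.06,0.445,0],0.55],[[0,0,8],[0.06,0.445,0],0.55],[[0,0,9.7],[0.06,0.445,0],0.55],[[0,0,9.7],[0.06,0.445,0],0.55],[[0,0,9.7],[0.06,0.445,0],0.55],[[0,0,9.7],[0.06,0.445,0],0.55],[[0,0,9.7],[0.06,0.445,0],0.55],[[0,0,9.7],[0.06,0.445,0],0.55],[[0,0,9.7],[0.06,0.445,0],0.55],[[0,0,9.7],[0.06,0.445,0],0.55],[[0,0,9.7],[0.06,0.445,0],0.55],[[0,0,9.7],[0.06,0.445,0],0.55]]'
python3 snap.py w9
```

```text
t: 25.35
position: [0.5999, 0.3398, 0.1526]
orientation: [180.0, 0.0, 158.9]
contact_force: [-0.2, 0.8, -0.6]
gripper_width: 0.55
25.35 [0.5999 0.3398 0.1526] [180.    0.  158.9] 0.549847955204255
```

View pics/w9.png

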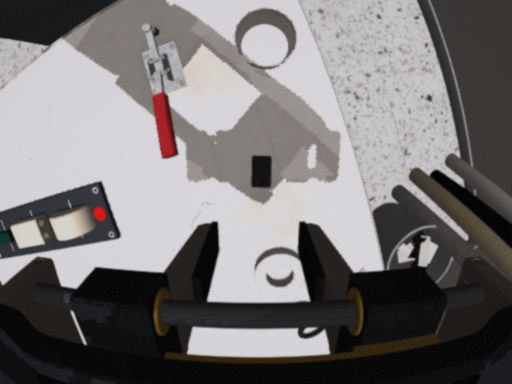

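The pad (261,171) is aligned with the jaws, with the tape roll (278,268) beyond it and well off the jaw line.

```bash
python3 - <<'E'
from wm import *
wm('pics/w9.npz',dict(black=(261,171)),26)
z=np.load('pics/w9.npz',allow_pickle=True);P=cloud(z['ci'].item(),z['d'],True)
q=P[245:300,250:300].reshape(-1,3);q=q[(q[:,2]>.01)&(q[:,2]<.03)];print('tape',q.min(0),q.max(0))
E
```

```text
black med [0.5994 0.3451 0.0122] ztop 0.0134 rect [array([600.4, 344.5]), array([23.9, 37.5]), np.float64(68.6)] 629
tape [0.70418614 0.28530643 0.01006392] [0.77283363 0.35032616 0.02145402]
```

```bash
python3 -m inch '[[[0,0,0],[0,0.003,-0.06],0.55],[[0,0,0],[0,0.003,-0.1],0.55],[[0,0,0],[0,0.003,-0.135],0.55],[[0,0,0],[0,0.003,-0.16],0.55],[[0,0,0],[0,0.003,-0.172],0.55],[[0,0,0],[0,0.003,-0.177],0.55],[[0,0,0],[0,0.003,-0.1795],0.55],[[0,0,0],[0,0.003,-0.1795],0.55],[[0,0,0],[0,0.003,-0.1795],0],[[0,0,0],[0,0.003,-0.1795],0],[[0,0,0],[0,0.003,-0.1795],0],[[0,0,0],[0,0.003,-0.1795],0],[[0,0,0],[0,0.003,-0.1795],0],[[0,0,0],[0,0.003,-0.1795],0]]' 25
python3 -m inch '[[[0,0,0],[0,0,0.06],0],[[0,0,0],[0,0,0.12],0],[[0,0,0],[0,0,0.15],0],[[0,0,-3],[-0.0473,-0.3595,0.15],0],[[0,0,-6],[-0.0473,-0.3595,0.15],0],[[0,0,-9.7],[-0.0473,-0.3595,0.15],0],[[0,0,-9.7],[-0.0473,-0.3595,0.15],0],[[0,0,-9.7],[-0.0473,-0.3595,0.15],0],[[0,0,-9.7],[-0.0473,-0.3595,0.15],0],[[0,0,-9.7],[-0.0473,-0.3595,0.15],0],[[0,0,-9.7],[-0.0473,-0.3595,0.15],0],[[0,0,-9.7],[-0.0473,-0.3595,0.15],0],[[0,0,-9.7],[-0.0473,-0.3595,0.15],0],[[0,0,-9.7],[-0.0473,-0.3595,0.15],0],[[0,0,-9.7],[-0.0473,-0.3595,0.15],0]]'
python3 snap.py w10
```

```text
t: 27.15
position: [0.6, 0.3431, -0.0268]
orientation: [180.0, 0.0, 158.9]
contact_force: [-0.9, -0.2, 3.4]
gripper_width: 0.251
t: 29.02
position: [0.5526, -0.0163, 0.1229]
orientation: [-180.0, 0.0, 81.4]
contact_force: [0.3, -0.1, -1.5]
gripper_width: 0.247
29.025 [ 0.5526 -0.0163  0.1229] [-180.     0.    81.4] 0.24669407311157754
```

View pics/w10.png

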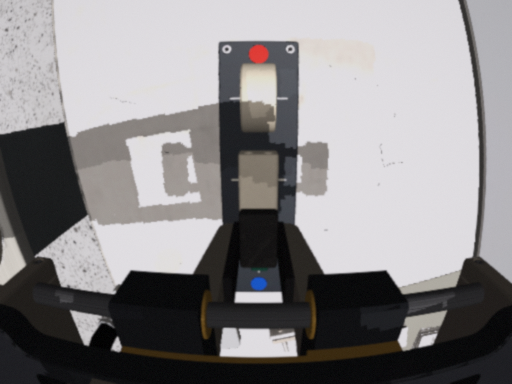

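The pad is held over the block (259,180), in line with the plate. The former at (258,98) is on its cross. Next, a check of the pad's offset along the plate.

```bash
python3 - <<'E'
from h import *
z=np.load('pics/w10.npz',allow_pickle=True);ci=z['ci'].item();P=cloud(ci,z['d'],True)
f=lambda q:cv2.minAreaRect((q[:,:2]*1000).astype(np.float32))
q=P[205:272,236:282].reshape(-1,3);h=np.median(q[:,2]);print(h);q=q[(abs(q[:,2]-h)<.006)];print('pad',f(q))
m=(P[...,2]>.034)&(P[...,2]<.042)&(abs(P[...,0]-.552)<.045)&(abs(P[...,1]+.0166)<.045);print('bore',f(P[m]))
m=(P[...,2]>.02)&(P[...,2]<.06)&(abs(P[...,0]-.5654)<.045)&(P[...,1]>.026)&(P[...,1]<.12);print('former',f(P[m]),P[m][:,2].max())
E
```

```text
nan
pad ((0.0, 0.0), (0.0, 0.0), 0.0)
bore ((552.9871215820312, -11.898473739624023), (57.45972442626953, 40.16006088256836), 81.53610229492188)
former ((565.4862670898438, 72.10118103027344), (70.0043716430664, 34.04591369628906), 80.98413848876953) 0.04930444659664379
```

The former is well centred and the pad was grasped within about 2 mm of its centre, so I'll set it down.

```bash
python3 -m inch '[[[0,0,0],[0,0,-0.05],0],[[0,0,0],[0,0,-0.085],0],[[0,0,0],[0,0,-0.1],0],[[0,0,0],[0,0,-0.107],0],[[0,0,0],[0,0,-0.11],0],[[0,0,0],[0,0,-0.1115],0],[[0,0,0],[0,0,-0.1115],0],[[0,0,0],[0,0,-0.1115],0.55],[[0,0,0],[0,0,-0.1115],0.55],[[0,0,0],[0,0,-0.1115],0.55],[[0,0,0],[0,0,-0.1115],0.55],[[0,0,0],[0,0,-0.08],0.55],[[0,0,0],[0,0,-0.02],0.55],[[0,0,0],[-0.06,0,0.05],0.55],[[0,0,0],[-0.12,0,0.07],0.55],[[0,0,0],[-0.12,0.0,0.07],0.55],[[0,0,0],[-0.12,0.0,0.07],0.55],[[0,0,0],[-0.12,0.0,0.07],0.55]]'
python3 snap.py w11; python3 - <<'E'
from h import *
f=lambda q:[np.round(a,1) for a in cv2.minAreaRect((q[:,:2]*1000).astype(np.float32))]
p,d=cams.read_camera('top');C={'top':cloud(cams.camera_info('top'),d)}
p,d=cams.read_camera('scene');C['scene']=cloud(cams.camera_info('scene'),d);np.savez('pics/sE.npz',p=p,d=d)
w=np.load('pics/w11.npz',allow_pickle=True);C['wrist']=cloud(w['ci'].item(),w['d'],True)
for n,P in C.items():
  for k,x,y,rr,lo,hi in(('pad',.5522,-.0166,.03,.044,.06),('bore',.5522,-.0166,.042,.03,.042),('former',.5654,.0704,.042,.03,.06),('green',.539,-.1036,.032,.017,.03)):
    m=(P[...,2]>lo)&(P[...,2]<hi)&(np.hypot(P[...,0]-x,P[...,1]-y)<rr)
    if m.sum()>5:print(n,k,f(P[m]),'z',np.median(P[m][:,2]).round(4),m.sum())
a=cv2.resize(p[140:300,180:340],(500,500),interpolation=cv2.INTER_CUBIC);cv2.imwrite('pics/end.png',a[:,:,::-1])
E
```

```text
t: 31.32
position: [0.4334, -0.0165, 0.1928]
orientation: [180.0, -0.0, 81.3]
contact_force: [0.3, -1.1, 0.1]
gripper_width: 0.549
31.325 [ 0.4334 -0.0165  0.1928] [180.   -0.   81.3] 0.5492565762383614
top pad [array([552.3, -11.9]), array([45.2, 24.1]), np.float64(77.8)] z 0.05 95
top bore [array([550.3, -16.7]), array([65.5, 39.7]), np.float64(81.7)] z 0.0379 179
top former [array([563.9,  71.7]), array([64.1, 34.2]), np.float64(82.3)] z 0.0432 338
top green [array([ 541.9, -105.4]), array([41.6, 21.9]), np.float64(62.1)] z 0.0218 70
scene pad [array([552.4, -18.1]), array([38.1, 23.3]), np.float64(79.1)] z 0.0476 98
scene bore [array([551.1, -18. ]), array([69.6, 39.7]), np.float64(81.8)] z 0.0355 181
scene former [array([564.3,  67.4]), array([58.4, 34.2]), np.float64(81.8)] z 0.0414 184
scene green [array([ 539.5, -106.2]), array([41.5, 20.6]), np.float64(80.2)] z 0.02 99
wrist pad [array([552.3, -15.1]), array([37.7, 23.9]), np.float64(81.6)] z 0.05 575
wrist bore [array([551.7, -15.4]), array([65.8, 41.2]), np.float64(81.3)] z 0.0379 995
wrist former [array([564.7,  71.8]), array([64.4, 35.3]), np.float64(80.8)] z 0.0435 1404
wrist green [array([ 540.1, -103. ]), array([41.4, 21.1]), np.float64(79.3)] z 0.0221 388
```

View pics/w11.png

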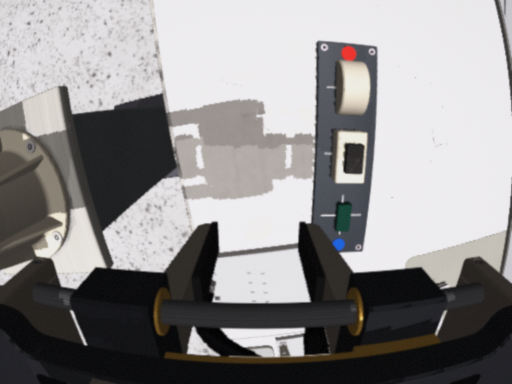

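The final view shows former (352,87), block with pad (352,157) and green (343,216), all on their crosses, flat and released. In the measurements every part is within about 3 mm of its target, and the arm is clear, so I'm handing in.

```bash
python3 -c "
from station import r,readout
print(r.close_job(), readout.read_state()['t'])"
```

```text
the job is handed in; nothing more can be done
the job is handed in; nothing more can be done
```

The core set is laid on the plate in the order you asked for, and the job was handed in at about 31.5 s of the 102 s allowed. The order was two-bore block, then the former on the red side, then the green block on the blue side, then the black pad on the block.

**Final checks:** In the last wrist view each of the four parts sits within about 3 mm of its cross, or of the block's centre for the pad. Block and former are within about 1° of the plate's length. Measured top heights match parts lying flat: block 38 mm, green 22 mm, pad 50 mm. The arm stood clear with the gripper open and about 1 N at the wrist, which is its usual noise. I did not re-measure the clamp bar, cup and tape roll at the end; the arm never went down near the bar or the cup, and it stayed clear of the tape roll when it picked up the pad.

**What disagreed:**
- **Fingertip position:** The fingertips are about 31 mm behind the reported TCP, not 8 mm ahead of it. My first grasp therefore closed in the air above the block. I measured the tips in the wrist depth picture and used that offset for every pick and placement afterwards.
- **Last top and scene readings:** The top camera gave the pad as 45 mm long and about 5 mm off along the plate, and the green block's angle as 62°. The wrist and scene views gave 38 mm and about 80°, with the pad within 2 mm of its place. I took the top readings to be edge noise.

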